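# Clamp a square tube in the notched tailstock jig

## Robot

A 7-joint arm with a two-finger parallel gripper is mounted at the origin on a cart in front of the work surface, level with it; the furniture and walls round the work are solid. World frame = base frame: x ahead of the robot, y to its left, z up, the work surface at z = 0. Lengths are in m, angles in rad, forces in N, time in s.
With the tool pointing down it reaches from about 0.4 to 0.85 m from the base axis. Payload 10.4 kg.
Tool frame: the origin (TCP) lies midway between the tips of the shut fingers; the grasp point (between the pads) lies 19 mm behind it; z points along the fingers, y is the direction in which the jaws open and shut (so a half turn about z gives the same grasp; the last joint's range is limited). The gripper opens to 87 mm and grips with 3 to 60 N. Pads are 19 mm wide; open, the fingers measure 117 mm over their backs; the gripper's body (75 mm by 190 mm) begins 51 mm behind the grasp point.
Start: joints at [1.125, 0.332, -0.065, 1.46, 0.022, 1.35, -0.088], TCP at [0.256, -0.57, 0.223] pointing down, gripper open.
Joint ranges: [-2.6, 2.6], [-0.5, 2.12], [-1.47, 1.34], [0.16, 2.42], [-1.27, 4.41], [0.06, 2.06], [-2.6, 2.6]. Speed limits (rad/s): [2.22, 2.22, 2.79, 2.79, 3.14, 3.14, 3.14].

## Interface

Orientations are given as a unit quaternion [x, y, z, w].
In Python, from bench import r gives the robot as it stands.
- The arm moves only by the tool step_arm, never from a script. Its argument "increments" is a list of rows, each a list of 2 entries, a list of its own where there are three numbers: the shift along the tool's x, y, z in m, then the turn, a rotation vector about the tool's x, y, z in rad. A call has 1 to 5 rows; each row is the pose to reach, as a shift and turn from the pose measured when the call began, along the tool's axes at that moment; what a row does not reach only later rows make up. A row lasts 1/10 s, in which the tool goes at most 50 mm and 8.59 degrees, less where a joint would pass 70% of its speed; a pose out of reach is approached as far as the arm can. A call with a gripper value outside its range is refused whole. "hand" is the closure, from -1 (fully open) to 1 (shut), so that 0 is half open, set as the call begins (left out, the last holds). The fingers move at their own pace and stop on an object; "grip_force" is the grip in N (left out, the last holds). Time passes only in rows, so rows that repeat a pose let the fingers close. It gives the time, the measured TCP pose, the force and the opening at its end, in the units of the state.
- r.read_state(): the state, without advancing time (a new reading comes with each control period).
- r.camera(name): name is "scene" or "top"; returns a dict with "pixels" (420x560x3 uint8, blue, green, red), "camera_matrix" (3x3 intrinsics, pixels), "k1" (the pictures are not rectified: a ray, as slopes to the right and down, at radius r is drawn at 1 + k1 r^2 times it, then the intrinsics apply), "extrinsics" (4x4, takes a point from camera to world coordinates). Camera axes: x right, y up, looking along -z (the intrinsics and any distortion apply to the point x, -y, -z); pixel columns grow to the right and rows downward; lengths in m; the calibration is good to about 2 mm. A picture is of the moment at which its call begins. There is no depth.
- r.close_job(): hands the job in, once; it reports no verdict.
The state is a dict: "time": time; "joint_positions": joint angles; "joint_vel": joint speeds; "joint_torque": joint torques, N m; "ee_pos": TCP position; "eef_rot": TCP orientation; "ft_force": force on the tool from outside, world axes, zero at the start; "torque": the same for the moment, N m; "width": finger opening in m.
Only numpy, scipy, OpenCV 4.12 (cv2) and the standard library are available. Lean on these libraries where they do the work, as an engineer would, in place of code of your own. Each camera call takes 0.05 s, during which the arm holds its last target.

## Task

Set the loose square tube up in the holding jig, ready for filing its edges: lay it in the two saddles and let go of it, then hold the tailstock's release bar up, slide the tailstock along until its sprung pad presses the tube firmly against the end stop, and let go so that the catch drops fully into the nearest notch and the tube stays clamped. The tube is thin-walled: do not drive the spring solid, do not force the catch against the notches, and leave the file and the try square where they are.

Things in the scene. Friction and masses are not known exactly. Their poses are not given: they have to be found in the camera images.
- fixture: Steel holding jig fixed on the table, base plate 112 x 390 x 12 mm. Origin under the middle of the plate; x across the jig (away from the robot), y along it from the tailstock (right end) towards the end stop (left end), z up.
- saddle_mid (a point): Midpoint between the two grey saddles, on their floor (28 mm over the table); axes as the jig's. The saddles' middles lie 42 mm either side along y, each 25 mm long. The tube lies on both, its length along y, between lips 10 mm high, 48 mm apart at the foot and 50 at the top. Between the saddles nothing stands above 12 mm over the table, so fingers fit beside the tube's middle.
- stop_slot (a point): Middle of the end stop's range, 50 mm over the table; axes as the jig's. The stop is a flat upright face 46 mm wide, square to y, 29 to 71 mm over the table. It is set anew in its slots each time: the face is anywhere from 8 mm before to 8 mm beyond this point along y, and its place is not measured.
- rack_line (a point): Point on the toothed rack along the base's near edge, at the height of its teeth's tops (28 mm over the table); axes as the jig's. Pitch 10 mm, gaps 6 mm wide and 10 mm deep. The rack is bolted through slots: where its notches lie is not known beforehand.
- tailstock: Grey tailstock, 62 x 60 mm, top 60 mm over the table, with all it carries; origin at the middle of its footprint, table height; axes as the jig's. It slides along the jig's y from -145 (fully back) to -10 mm, stiffly: friction 8 N plus 60 N per m/s. Let go between notches it mostly stays put, the catch standing on a tooth or its edge, and must be eased along, bar held, till the catch drops in.
- pad_home (a point): Where the middle of the sprung pad's face stands while nothing presses on it, 80 mm in front (+y) of the tailstock's origin, 49 mm up; moves with the tailstock. The pad, 40 mm wide and 41 high, gives way towards -y by at most 20 mm: 3 N to start, 0.5 N more per mm, 13 N when fully in. Well clamped is 4.5 to 12 N, the pad in by 3 to 18 mm.
- bar_grip (a point): Middle of the release bar, a round bar along the jig's x bridging the tailstock (rubber sleeve 14 mm thick, 54 mm long; legs 40 mm either side), 96 mm over the table when down, 36 mm above the tailstock's top. A spring pulls it down (10 N, 13 N when 20 mm up, its limit). Lifted 8 mm, the catch just clears the rack. The tailstock is pushed along by this bar.
- catch: The catch: a steel tooth 3.8 mm thick on the lower end of the release bar's near leg; origin at its tip, axes as the jig's. The tip is at z = 20 mm over the table when it is fully in a notch, 28 mm when it rests on top of the rack's teeth.
- tube_center (a point): Centre of the loose square steel tube, 40 x 40 mm outside, 3 mm walls, 120 mm long, about 0.3 kg; this point is 20 mm above its underside; y along its length, z up.
- tube: The same tube; origin at the centre of its underside.
- file: Flat file with wooden handle, 325 mm long, 28 mm thick, lying left of the jig; leave alone. Origin at the middle of its underside, y along it.
- square: Try square, 192 x 120 x 16 mm, lying right of the jig; leave alone. Origin at the middle of its outline, on the table.
Mind the look-alikes: they are no part of the job. Leave any black or pink look-alike of the tube alone.

How it is judged:
By the outcome, as a careful person would: the job done as asked, in the order asked, and still so for the second after the job is handed in, with the robot touching nothing.
It also fails if it takes over 67 s, if anything falls off the work surface, if the arm or the gripper's body presses on something with over 40 N, if the wrist force passes 120 N, or if a joint passes its speed limit or range.

## Working session

There is one attempt and no reset: what is moved stays moved. The work goes in short steps, Python scripts to look and compute and a tool call to move; the robot and the scene stay as the last step left them, time stands still between calls to the robot, and variables do not carry over. Pictures are saved under pics/ and viewed, and the job is handed in when it is done.

Besides the shell and the picture viewer there is one more tool, called after "Call:" as name([rows], argument=value, ...), one row to a line, values as JSON. step_arm: Moves the arm, as the interface text tells. Its arguments: {"type":"object","properties":{"increments":{"type":"array"},"hand":{"type":"number"},"grip_force":{"type":"number"}},"required":["increments"]}

```bash
mkdir -p pics; ls
cat > h.py <<'E'
from bench import r
import numpy as np, cv2
def snap(n):
    c=r.camera(n); return c
def ray(c,u,v):
    K=np.array(c["camera_matrix"]);k1=c["k1"]
    xd=np.array([(u-K[0,2])/K[0,0],(v-K[1,2])/K[1,1]])
    x=xd.copy()
    for _ in range(30): x=xd/(1+k1*(x@x))
    T=np.array(c["extrinsics"]); d=T[:3,:3]@np.array([x[0],-x[1],-1.0]); return T[:3,3],d
def onz(c,u,v,z):
    o,d=ray(c,u,v); return o+d*(z-o[2])/d[2]
def proj(c,p):
    K=np.array(c["camera_matrix"]);T=np.array(c["extrinsics"])
    q=T[:3,:3].T@(np.array(p)-T[:3,3]); x=np.array([q[0],-q[1]])/-q[2]; x=x*(1+c["k1"]*(x@x))
    return K[0,0]*x[0]+K[0,2],K[1,1]*x[1]+K[1,2]
E
python3 - <<'E'
from h import *
for n in("scene","top"):
    c=snap(n); cv2.imwrite(f"pics/{n}0.png",c["pixels"]); print(n,np.round(c["extrinsics"],3).tolist(),np.round(c["camera_matrix"],1).tolist(),c["k1"])
s=r.read_state(); print(s)
E
```

```text
pics
scene [[-0.502, -0.381, 0.777, 1.605], [0.865, -0.245, 0.438, 0.559], [0.023, 0.891, 0.453, 0.716], [0.0, 0.0, 0.0, 1.0]] [[442.8, 0.0, 279.1], [0.0, 442.8, 209.6], [0.0, 0.0, 1.0]] 0.04857595613998325
top [[0.028, 0.994, -0.105, 0.374], [-1.0, 0.029, 0.008, -0.017], [0.011, 0.105, 0.994, 1.519], [0.0, 0.0, 0.0, 1.0]] [[461.6, 0.0, 282.3], [0.0, 461.6, 211.3], [0.0, 0.0, 1.0]] -0.047036197187351275
{'time': 0.1, 'joint_positions': array([ 1.12538236,  0.33280526, -0.06473321,  1.46085427,  0.02164778,
        1.34991594, -0.08850506]), 'joint_vel': array([-0.00134088, -0.00153338, -0.00096593, -0.00122525, -0.00139071,
        0.00045392, -0.00075202]), 'joint_torque': array([ 1.95471526e-03, -6.24543643e+01,  2.51463050e-02, -3.90720463e+01,
       -6.13281084e-02,  3.66650673e-02,  4.93530388e-05]), 'ee_pos': array([ 0.2563108 , -0.56964135,  0.2218372 ]), 'eef_rot': array([ 9.77730571e-01,  2.09863093e-01, -1.80733082e-04, -6.16894263e-04]), 'ft_force': array([-0.42946027, -0.32123316,  0.75216696]), 'torque': array([ 0.04871517,  0.00935136, -0.03762816]), 'width': 0.08684697286812265}
```

View pics/scene0.png

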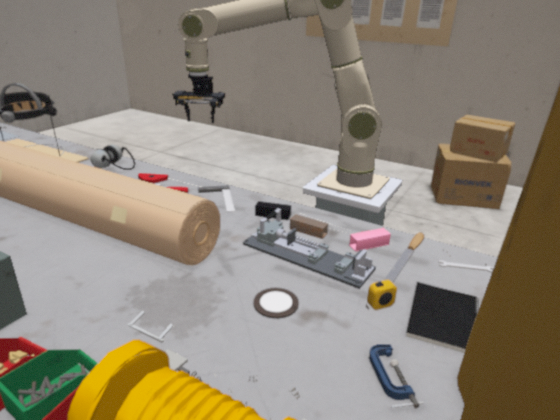

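View pics/top0.png

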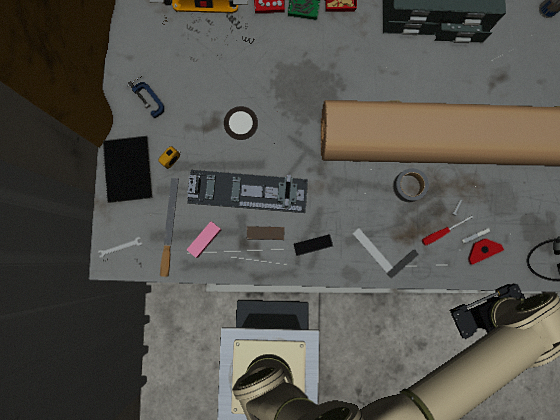

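The tube candidates in the top view are pink (204,239), brown (265,233) and black (313,244). The black and pink ones are ruled out as look-alikes, so brown fits. I'll enlarge to confirm.

Run:
```python
from h import *
c=cv2.imread("pics/top0.png"); cv2.imwrite("pics/top0c.png",cv2.resize(c[155:285,170:350],None,fx=4.4,fy=4.4,interpolation=cv2.INTER_CUBIC))
c=cv2.imread("pics/scene0.png"); cv2.imwrite("pics/scene0c.png",cv2.resize(c[190:300,230:400],None,fx=4.7,fy=4.7,interpolation=cv2.INTER_CUBIC))
```

```text
(no output)
```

View pics/top0c.png

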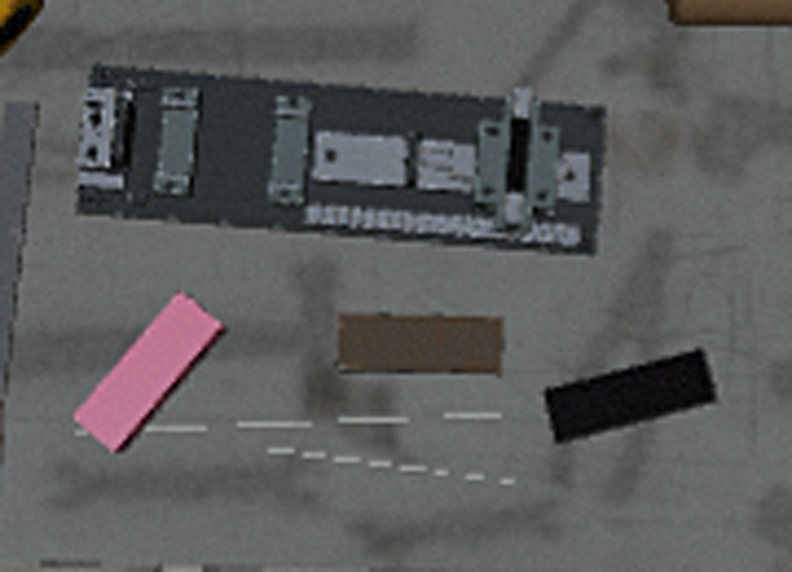

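View pics/scene0c.png

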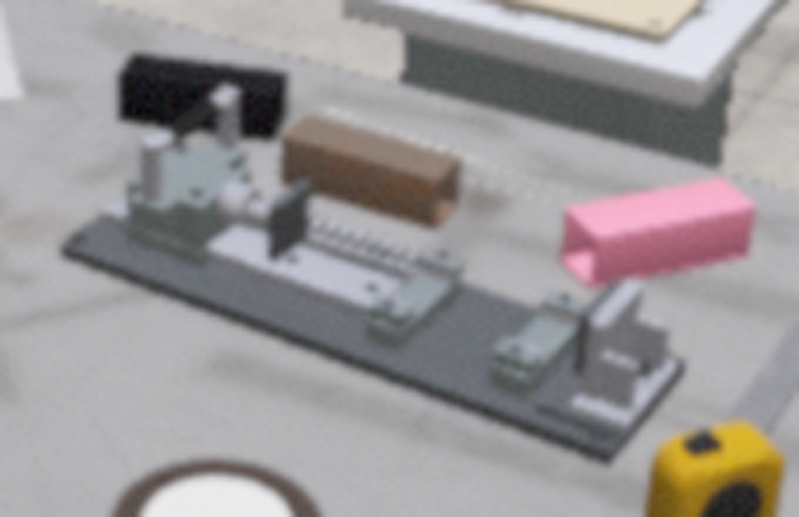

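```bash
cat > m.py <<'E'
from h import *
c=snap("top"); im=c["pixels"]
P=lambda x,y:(x/4.4+170-0.4,y/4.4+155-0.4)
cor=[onz(c,*P(*p),0.012)[:2] for p in[(93,66),(606,107),(598,254),(77,213)]]
cor=np.array(cor); print(np.round(cor,4).tolist()); 
print("edges",[np.linalg.norm(cor[i]-cor[(i+1)%4]).round(4) for i in range(4)])
ctr=cor.mean(0); yv=(cor[0]-cor[1])+(cor[3]-cor[2]); yv/=np.linalg.norm(yv); yaw=np.arctan2(-yv[0],yv[1])
print("fixture",ctr.round(4),"yaw deg",np.degrees(yaw))
hsv=cv2.cvtColor(im,cv2.COLOR_BGR2HSV)
m=cv2.inRange(hsv,(5,50,40),(25,200,160)); m[:,:235]=0;m[:,295:]=0;m[:220]=0;m[:245+5]=m[:250];m[250:]=0
k=max(cv2.findContours(m,cv2.RETR_EXTERNAL,cv2.CHAIN_APPROX_NONE)[0],key=cv2.contourArea)
print(cv2.contourArea(k),cv2.minAreaRect(k))
w=np.array([onz(c,u,v,0.040)[:2]*1000 for u,v in k[:,0].astype(float)],np.float32)
print("tube top",cv2.minAreaRect(w))
for lab,p,z in [("sadL tl",(160,88),.038),("sadL br",(192,194),.038),("sadR tl",(275,97),.038),("sadR br",(305,204),.038),("barfar",(522,92),.096),("barnear",(515,215),.096),("tsTL",(480,120),.06),("tsBR",(558,200),.06),("stopface top",(128,90),.071),("stopface bot",(124,172),.071)]:
    q=onz(c,*P(*p),z)[:2]-ctr; print(lab,(1000*np.array([q@[np.cos(yaw),np.sin(yaw)],q@[-np.sin(yaw),np.cos(yaw)]])).round(1))
E
python3 m.py
```

```text
[[0.6632, 0.2779], [0.6431, -0.1092], [0.5317, -0.1056], [0.5514, 0.2844]]
edges [np.float64(0.3876), np.float64(0.1114), np.float64(0.3905), np.float64(0.112)]
fixture [0.5973 0.0869] yaw deg -2.9280115277013743
401.0 ((265.0, 233.0), (12.0, 36.0), 90.0)
tube top ((458.4880676269531, 24.434825897216797), (38.510643005371094, 115.5333023071289), 1.6207531690597534)
sadL tl [ 38.8 137.7]
sadL br [-38.1 106.6]
sadR tl [38.8 52.3]
sadR br [-38.8  23.2]
barfar [  46.4 -128.8]
barnear [ -41.8 -130.7]
tsTL [  30.  -100.3]
tsBR [ -23.9 -161.2]
stopface top [ 29.7 155. ]
stopface bot [-30.1 152. ]
```

```bash
cat > go.py <<'E'
from h import *
from scipy.spatial.transform import Rotation as R
F=np.array([0.5973,0.0869]); YAW=np.radians(-2.93)
def fx(x,y,z): return np.array([F[0]+x*np.cos(YAW)-y*np.sin(YAW),F[1]+x*np.sin(YAW)+y*np.cos(YAW),z])
def plan(p,theta):
    """theta deg heading of tool x, tool down"""
    s=r.read_state(); Rc=R.from_quat(s["eef_rot"]); t=np.radians(theta)
    Rt=R.from_matrix(np.array([[np.cos(t),np.sin(t),0],[np.sin(t),-np.cos(t),0],[0,0,-1]]))
    print("t",round(s["time"],2),"pos",s["ee_pos"].round(4),"F",s["ft_force"].round(2),"w",round(s["width"],4))
    print("shift",Rc.inv().apply(np.array(p)-s["ee_pos"]).round(4).tolist(),"turn",(Rc.inv()*Rt).as_rotvec().round(3).tolist())
E
python3 - <<'E'
from go import *
c=snap("scene"); im=cv2.resize(c["pixels"],None,fx=4.7,fy=4.7,interpolation=cv2.INTER_CUBIC)
def d(p,col):
    u,v=proj(c,p); cv2.circle(im,(int((u+.5)*4.7),int((v+.5)*4.7)),4,col,1)
for x in(-56,56):
  for y in(-195,195): d(fx(x/1e3,y/1e3,.012),(0,0,255))
for y in(25.5,50.5,109.5,134.5):
  for x in(-25,25): d(fx(x/1e3,y/1e3,.038),(0,255,255))
for x in(-23,23):
  for z in (.029,.071): d(fx(x/1e3,.152,z),(0,255,0))
d(fx(-.027,-.13,.096),(255,0,0));d(fx(.027,-.13,.096),(255,0,0))
a=np.radians(1.6)
for sg in(1,-1):
  for x in(-20,20):
    for y in(-60,60):
      d([.4585+(x*np.cos(a)-sg*y*np.sin(a))/1e3,.0244+(sg*x*np.sin(a)+y*np.cos(a))/1e3,.04],(255,0,255) if sg==1 else (255,255,0))
cv2.imwrite("pics/ov.png",im[int(190*4.7):int(300*4.7),int(230*4.7):int(400*4.7)])
plan([.458,.024,.2],90)
E
```

```text
t 0.2 pos [ 0.2564 -0.5698  0.2221] F [-0.37  0.01 -0.26] w 0.0871
shift [0.4275, -0.4587, 0.0224] turn [-0.001, -0.0, -1.148]
```

View pics/ov.png

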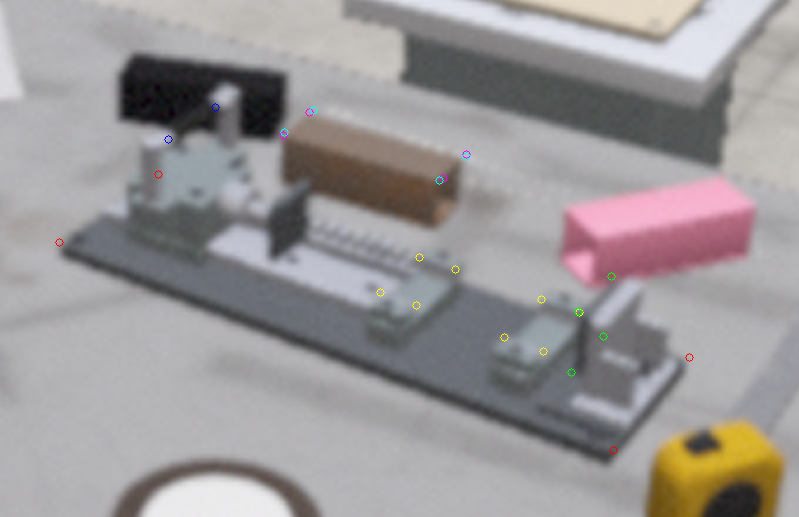

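The brown tube is an open-ended square tube at top (265,233), so I'm taking it as the right one. The scene overlay is offset about 2 px as a whole, but the relative layout agrees. I'm moving above it now.

Call:
step_arm([
  [[0.43, -0.46, 0.02], [0, 0, -1.148]],
  [[0.43, -0.46, 0.02], [0, 0, -1.148]],
  [[0.43, -0.46, 0.02], [0, 0, -1.148]],
  [[0.43, -0.46, 0.02], [0, 0, -1.148]],
  [[0.43, -0.46, 0.02], [0, 0, -1.148]],
], hand=-1, grip_force=20)

```text
time: 0.7
ee_pos: [0.3373, -0.3315, 0.2145]
eef_rot: [0.831, 0.556, -0.0, -0.0]
ft_force: [1.1, -0.3, 0.6]
width: 0.0874
```

```bash
python3 -c "
from go import *
plan([.458,.024,.2],89.4)"
```

```text
t 0.7 pos [ 0.3373 -0.3315  0.2145] F [ 1.07 -0.32  0.59] w 0.0874
shift [0.3747, -0.0243, 0.0145] turn [-0.0, -0.0, -0.381]
```

Call:
step_arm([
  [[0.375, -0.024, 0.015], [0, 0, -0.38]],
  [[0.375, -0.024, 0.015], [0, 0, -0.38]],
  [[0.375, -0.024, 0.015], [0, 0, -0.38]],
  [[0.375, -0.024, 0.015], [0, 0, -0.38]],
  [[0.375, -0.024, 0.015], [0, 0, -0.38]],
])

```text
time: 1.2
ee_pos: [0.4175, -0.095, 0.2047]
eef_rot: [0.711, 0.703, -0.0, 0.0]
ft_force: [1.4, -1.6, 0.9]
width: 0.0872
```

Run:
```python
from go import *
im=cv2.imread("pics/top0.png").astype(float); c=snap("top")
# subpixel top/bottom edges: saturation-like R-B
s=im[:,:,2]-im[:,:,0]
bg=0; pts={1:[],-1:[]}
for u in range(250,282):
    col=s[220:250,u]; mx=col[10:16].mean(); b=np.r_[col[:5],col[-5:]].mean(); h=(mx+b)/2
    i=np.where(col>h)[0]; a,z=i[0],i[-1]
    va=a-(col[a]-h)/(col[a]-col[a-1]); vz=z+(col[z]-h)/(col[z]-col[z+1])
    pts[1].append(onz(c,u,220+va,.04)); pts[-1].append(onz(c,u,220+vz,.04))
for k in pts:
    p=np.array(pts[k]); f=np.polyfit(p[:,1],p[:,0],1); print(k,"slope deg",np.degrees(np.arctan(f[0])),"x at y=.024",np.polyval(f,.024))
row=s[230:237].mean(0); print(row[242:252].round(0),row[280:290].round(0))
plan([.458,.024,.2],90)
```

```text
1 slope deg -0.6915532985633659 x at y=.024 0.4802458183584524
-1 slope deg -0.14870788707519747 x at y=.024 0.43993170982018026
[ 2. -0. -1. -2.  1. 21. 18. 20. 20. 18.] [18. 18. 21. 18.  1. -4. -1. -1. -2. -2.]
t 1.25 pos [ 0.4197 -0.0868  0.2048] F [ 0.69  8.66 -0.75] w 0.0869
shift [0.111, 0.0379, 0.0051] turn [0.001, -0.002, -0.004]
```

Call:
step_arm([
  [[0.111, 0.039, 0.005], [0, 0, -0.01]],
  [[0.111, 0.039, 0.06], [0, 0, -0.01]],
  [[0.111, 0.039, 0.11], [0, 0, -0.01]],
  [[0.111, 0.039, 0.14], [0, 0, -0.01]],
  [[0.111, 0.039, 0.14], [0, 0, -0.01]],
])

```text
time: 1.75
ee_pos: [0.4567, 0.0256, 0.0613]
eef_rot: [0.704, 0.71, -0.0, -0.003]
ft_force: [-0.9, -0.8, 0.0]
width: 0.0869
```

```bash
python3 -c "
from go import *
plan([.459,.0244,.004],90.4)
c=snap('top');cv2.imwrite('pics/t1.png',cv2.resize(c['pixels'][155:285,170:350],None,fx=4.4,fy=4.4))"
```

```text
t 1.75 pos [0.4567 0.0256 0.0613] F [-0.88 -0.81  0.03] w 0.0869
shift [-0.0014, 0.0026, 0.0573] turn [-0.004, -0.003, 0.002]
```

View pics/t1.png

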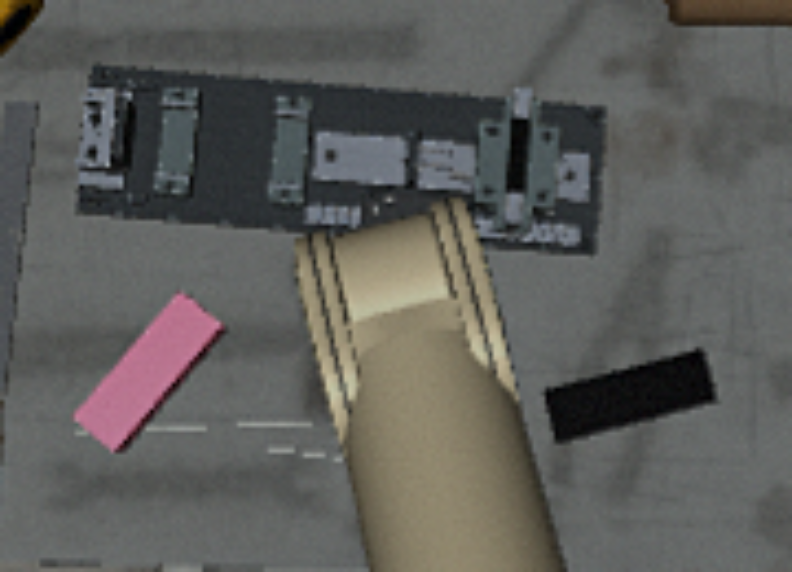

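The arm hides the tube from the top camera, so I'm descending and gripping.

Call:
step_arm([
  [[-0.0014, 0.0025, 0.03], [-0.003, -0.003, 0.002]],
  [[-0.0014, 0.0025, 0.055], [-0.003, -0.003, 0.002]],
  [[-0.0014, 0.0025, 0.055], [-0.003, -0.003, 0.002]],
])

```text
time: 2.1
ee_pos: [0.4579, 0.0227, 0.0055]
eef_rot: [0.705, 0.709, -0.002, -0.002]
ft_force: [0.3, 0.1, -0.1]
width: 0.0868
```

Call:
step_arm([
  [[0, 0, 0], [0, 0, 0]],
  [[0, 0, 0], [0, 0, 0]],
  [[0, 0, 0], [0, 0, 0]],
  [[0, 0, 0], [0, 0, 0]],
  [[0, 0, 0], [0, 0, 0]],
], hand=1, grip_force=20)

```text
time: 2.6
ee_pos: [0.4582, 0.0226, 0.0061]
eef_rot: [0.705, 0.709, -0.002, -0.001]
ft_force: [-0.8, -0.8, 0.2]
width: 0.0552
```

Call:
step_arm([
  [[0, 0, 0], [0, 0, 0]],
  [[0, 0, 0], [0, 0, 0]],
])

```text
time: 2.8
ee_pos: [0.4585, 0.0226, 0.0063]
eef_rot: [0.705, 0.709, -0.001, -0.001]
ft_force: [-1.2, -0.6, 3.9]
width: 0.0397
```

```bash
python3 -c "
from go import *
plan(fx(0,.08,.14),87.07)
c=snap('scene');cv2.imwrite('pics/s1.png',cv2.resize(c['pixels'][150:300,230:400],None,fx=4,fy=4))"
```

```text
t 2.8 pos [0.4585 0.0226 0.0063] F [-1.24 -0.56  3.94] w 0.0397
shift [0.1435, 0.143, -0.1343] turn [-0.004, 0.001, 0.056]
```

View pics/s1.png

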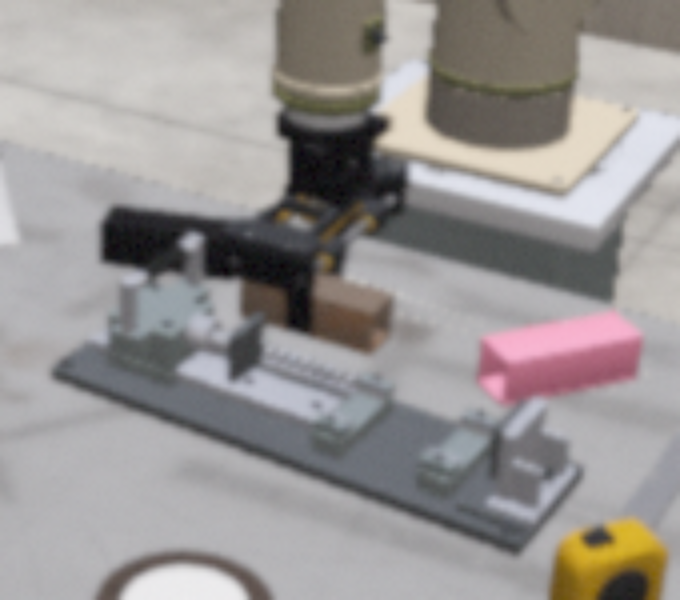

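Call:
step_arm([
  [[0, 0, -0.04], [0, 0, 0]],
  [[0, 0, -0.08], [0, 0, 0]],
  [[0.03, 0.03, -0.12], [0, 0, 0.02]],
  [[0.07, 0.07, -0.135], [0, 0, 0.04]],
  [[0.11, 0.11, -0.135], [-0.004, 0, 0.056]],
])

```text
time: 3.35
ee_pos: [0.5554, 0.1178, 0.1417]
eef_rot: [0.726, 0.687, 0.001, 0.002]
ft_force: [1.4, -0.9, -2.3]
width: 0.0398
```

```bash
python3 -c "
from go import *
plan(fx(0,.076,.12),87.07)"
```

```text
t 3.35 pos [0.5554 0.1178 0.1417] F [ 1.43 -0.95 -2.25] w 0.0398
shift [0.0475, 0.0432, 0.0218] turn [0.004, 0.001, -0.004]
```

Call:
step_arm([
  [[0.0475, 0.043, 0.02], [0.004, 0.001, -0.004]],
  [[0.0475, 0.043, 0.05], [0.004, 0.001, -0.004]],
  [[0.0475, 0.043, 0.06], [0.004, 0.001, -0.004]],
  [[0.0475, 0.043, 0.06], [0.004, 0.001, -0.004]],
])

```text
time: 3.75
ee_pos: [0.5992, 0.1623, 0.0791]
eef_rot: [0.725, 0.689, -0.002, -0.001]
ft_force: [0.2, -0.6, -3.0]
width: 0.0401
```

```bash
python3 -c "
from go import *
plan(fx(0,.076,.036),87.07)
c=snap('scene');cv2.imwrite('pics/s2.png',cv2.resize(c['pixels'][180:300,260:400],None,fx=5,fy=5,interpolation=cv2.INTER_CUBIC))
c=snap('top');cv2.imwrite('pics/t2.png',cv2.resize(c['pixels'][155:285,170:350],None,fx=4.4,fy=4.4))"
```

```text
t 3.75 pos [0.5992 0.1623 0.0791] F [ 0.17 -0.59 -3.  ] w 0.0401
shift [0.0007, 0.0022, 0.043] turn [-0.005, 0.002, 0.001]
```

View pics/s2.png

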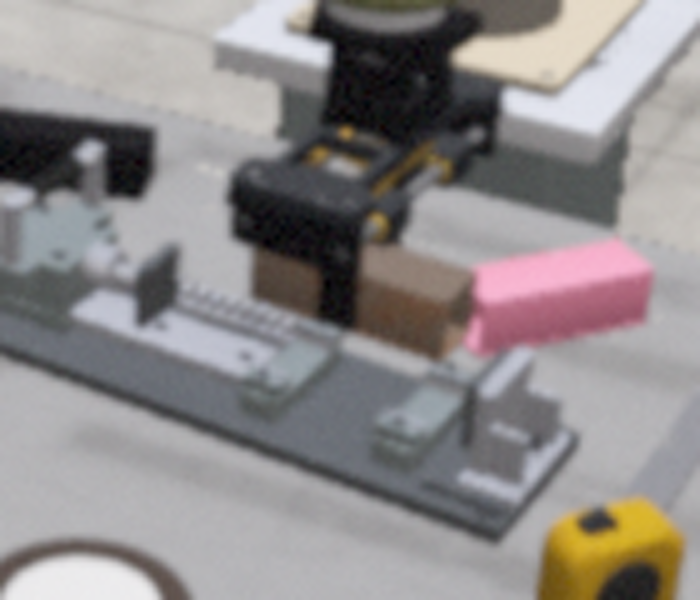

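View pics/t2.png

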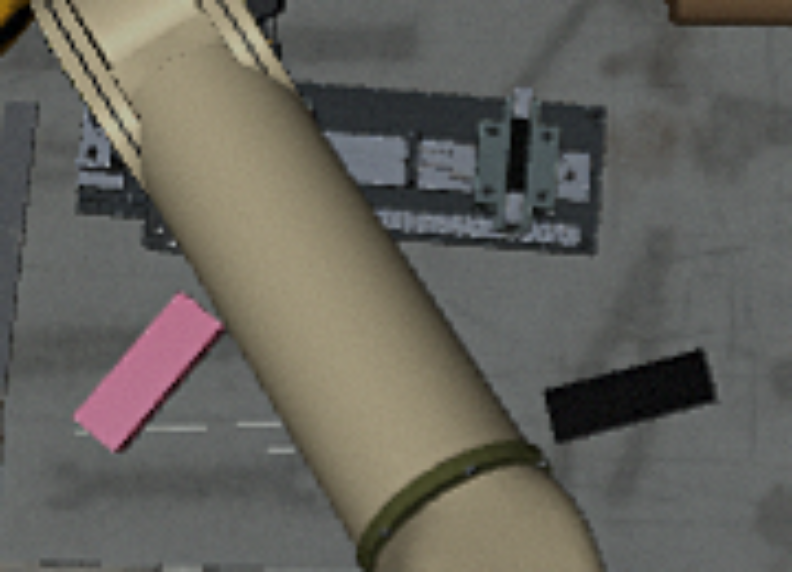

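Run:
```python
from go import *
c=snap("scene"); im=cv2.resize(c["pixels"],None,fx=8,fy=8,interpolation=cv2.INTER_CUBIC)
def d(p,col):
    u,v=proj(c,p); cv2.circle(im,(int((u+.5)*8),int((v+.5)*8)),4,col,1)
s=r.read_state();e=s["ee_pos"]; yv=np.array([-np.sin(YAW),np.cos(YAW),0]);xv=np.array([np.cos(YAW),np.sin(YAW),0])
for x in(-.02,.02):
  for y in(-.06,.06):
    for z in (0,.04): d(e+xv*x+yv*(y+.0018)+[0,0,z-.006],(255,0,255))
for x in(-56,56): d(fx(x/1e3,195/1e3,.012),(0,0,255))
for y in(25.5,50.5,109.5,134.5):
  for x in(-25,25): d(fx(x/1e3,y/1e3,.038),(0,255,255))
cv2.imwrite("pics/ov2.png",im[215*8:290*8,300*8:390*8])
```

```text
(no output)
```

View pics/ov2.png

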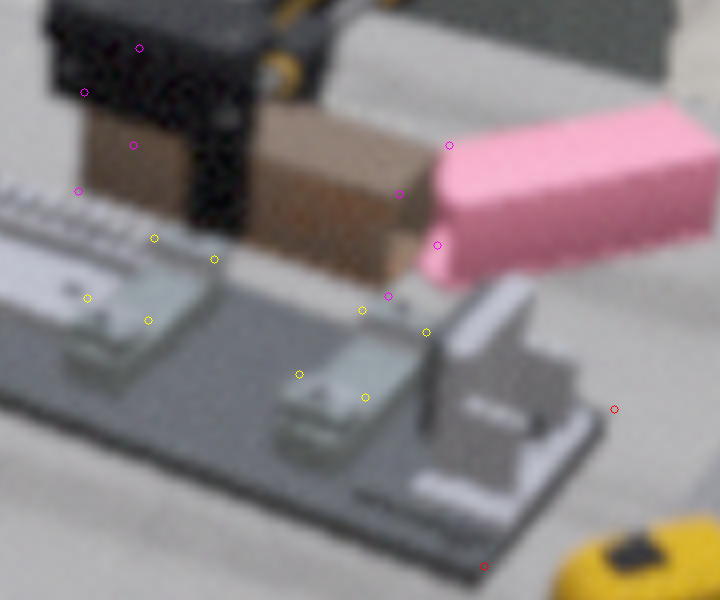

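Run:
```python
import cv2,numpy as np
a=cv2.resize(cv2.imread("pics/scene0.png")[230:255,285:335],None,fx=14,fy=14,interpolation=cv2.INTER_CUBIC)
s1=cv2.resize(cv2.imread("pics/s1.png"),None,fx=.25,fy=.25,interpolation=cv2.INTER_AREA)
# region in s1: offset (230,150)
b=cv2.resize(s1[80:105,55:105],None,fx=14,fy=14,interpolation=cv2.INTER_CUBIC)
a=cv2.resize(cv2.imread("pics/scene0.png")[215:240,285:335],None,fx=12,fy=12,interpolation=cv2.INTER_CUBIC)
b=cv2.resize(s1[65:90,55:105],None,fx=12,fy=12,interpolation=cv2.INTER_CUBIC)
o=np.vstack([a,b])
for x in range(0,600,60): cv2.line(o,(x,0),(x,599),(0,255,0),1)
for y in range(0,600,60): cv2.line(o,(0,y),(599,y),(0,255,0),1)
cv2.imwrite("pics/cmp.png",o)
```

```text
(no output)
```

View pics/cmp.png

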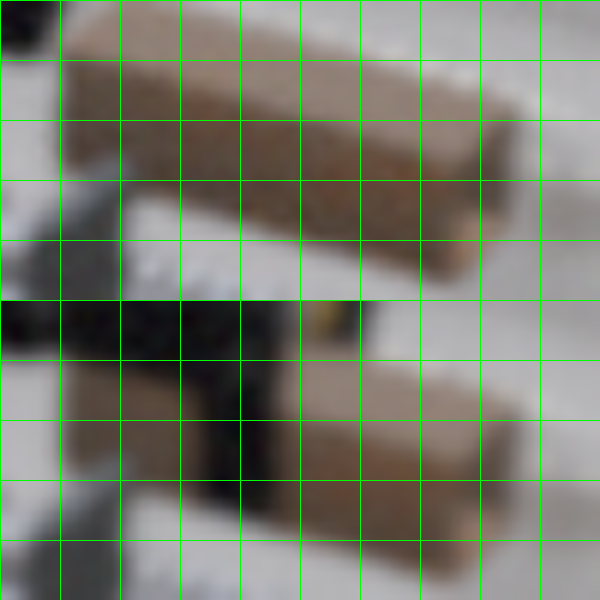

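Run:
```python
from go import *
c=snap("scene"); im=cv2.resize(c["pixels"],None,fx=14,fy=14,interpolation=cv2.INTER_CUBIC)
def d(p,col):
    u,v=proj(c,p); cv2.circle(im,(int((u+.5)*14),int((v+.5)*14)),4,col,1)
s=r.read_state();e=s["ee_pos"]; print(e, s["ft_force"], s["width"]); yv=np.array([-np.sin(YAW),np.cos(YAW),0]);xv=np.array([np.cos(YAW),np.sin(YAW),0])
for x in(-.02,.02):
  for y in(-.06,.06):
    for z in (0,.04): d(e+xv*x+yv*(y+.0018)+[0,0,z-.006],(255,0,255))
cv2.imwrite("pics/ov3.png",im[220*14:257*14,305*14:361*14])
```

```text
[0.60166143 0.16193825 0.08335989] [-1.0809215   0.21048466 -1.7025314 ] 0.03994862882578543
```

View pics/ov3.png

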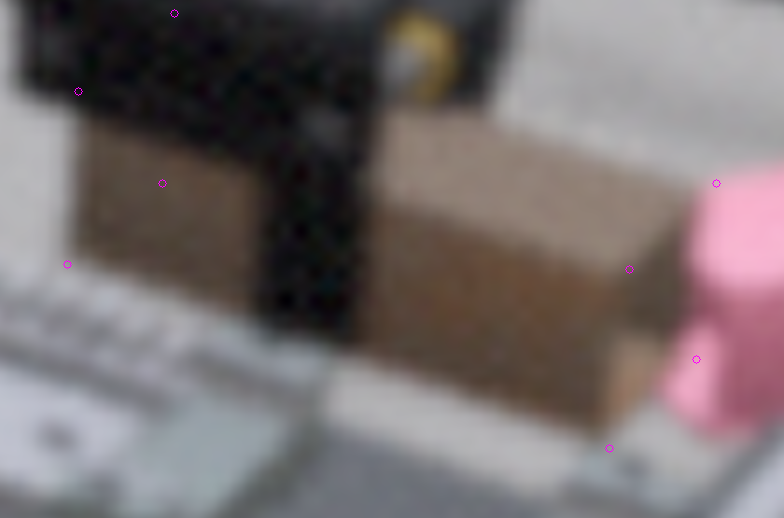

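Run:
```python
from go import *
c=snap("scene"); im=cv2.resize(cv2.imread("pics/scene0.png"),None,fx=10,fy=10,interpolation=cv2.INTER_CUBIC)
def d(p,col):
    u,v=proj(c,p); cv2.circle(im,(int((u+.5)*10),int((v+.5)*10)),4,col,1)
for y in(25.5,50.5,109.5,134.5):
  for x in(-38.5,38.5): d(fx(x/1e3,y/1e3,.038),(0,255,255))
for x in(-56,56): d(fx(x/1e3,195/1e3,.012),(0,0,255));d(fx(x/1e3,195/1e3,.0),(255,0,255))
cv2.imwrite("pics/ov4.png",im[235*10:292*10,300*10:380*10])
```

```text
(no output)
```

View pics/ov4.png

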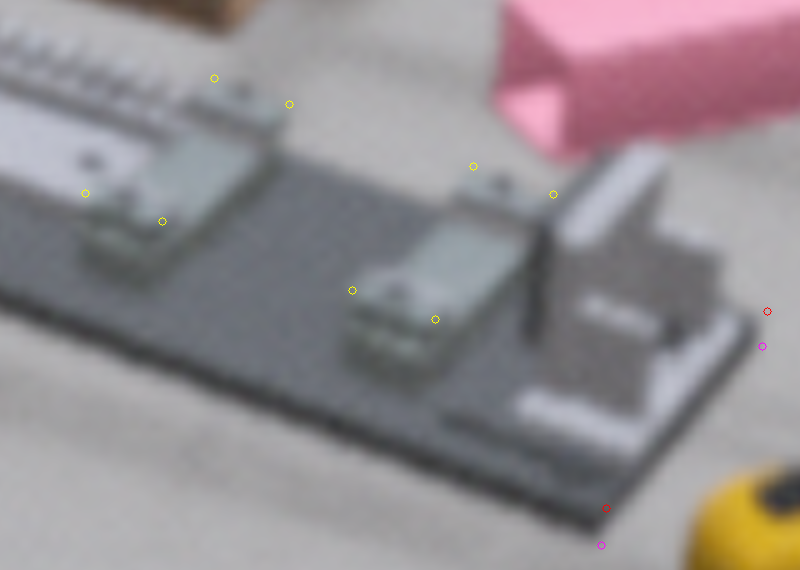

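Relative offsets between tube and saddles are within about 2 mm, and the clearance is ±4 mm. Lowering.

```bash
python3 -c "
from go import *
plan(fx(0.0005,.076,.036),87.07)"
```

```text
t 4.0 pos [0.6018 0.1621 0.0834] F [ 0.79 -0.57 -3.21] w 0.0398
shift [0.0007, -0.0002, 0.0474] turn [0.002, 0.001, -0.001]
```

Call:
step_arm([
  [[0.0007, 0, 0.015], [0.002, 0.001, -0.001]],
  [[0.0007, 0, 0.027], [0.002, 0.001, -0.001]],
  [[0.0007, 0, 0.036], [0.002, 0.001, -0.001]],
  [[0.0007, 0, 0.043], [0.002, 0.001, -0.001]],
  [[0.0007, 0, 0.043], [0.002, 0.001, -0.001]],
])

```text
time: 4.5
ee_pos: [0.601, 0.1625, 0.0389]
eef_rot: [0.725, 0.689, -0.001, -0.001]
ft_force: [-1.4, -0.3, -3.2]
width: 0.04
```

```bash
python3 -c "
from go import *
plan(fx(0.0005,.076,.034),87.07)
c=snap('scene');cv2.imwrite('pics/s3.png',cv2.resize(c['pixels'][200:290,290:390],None,fx=7,fy=7,interpolation=cv2.INTER_CUBIC))"
```

```text
t 4.5 pos [0.601  0.1625 0.0389] F [-1.4  -0.31 -3.23] w 0.04
shift [0.0003, 0.0007, 0.0049] turn [-0.002, 0.0, 0.0]
```

View pics/s3.png

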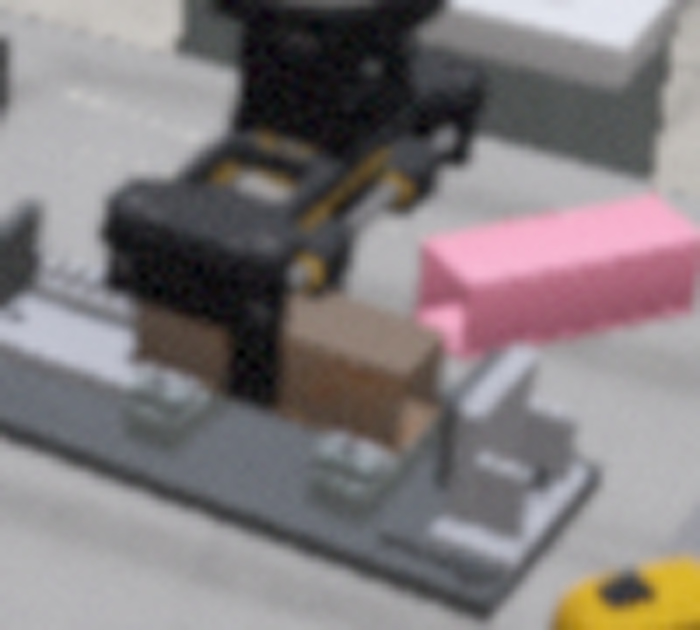

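The picture shows the tube between the lips, far saddle lip at (350,450), with a gap to the stop at (445,430). I'll lower it onto the floor.

Call:
step_arm([
  [[0.0, 0, 0.003], [0, 0, 0]],
  [[0.0, 0, 0.0045], [0, 0, 0]],
  [[0.0, 0, 0.0055], [0, 0, 0]],
  [[0.0, 0, 0.0055], [0, 0, 0]],
])

```text
time: 4.95
ee_pos: [0.6016, 0.1628, 0.0345]
eef_rot: [0.725, 0.689, -0.0, -0.0]
ft_force: [-0.4, 0.0, -0.9]
width: 0.04
```

Call:
step_arm([
  [[0, 0, 0], [0, 0, 0]],
  [[0, 0, 0], [0, 0, 0]],
  [[0, 0, 0], [0, 0, 0]],
  [[0, 0, 0], [0, 0, 0]],
], hand=-0.6)

```text
time: 5.35
ee_pos: [0.6018, 0.1628, 0.0347]
eef_rot: [0.725, 0.689, 0.0, -0.0]
ft_force: [-0.1, -0.4, -0.1]
width: 0.064
```

```bash
python3 -c "
from go import *
plan(fx(0.0005,.076,.15),87.07)
c=snap('scene');cv2.imwrite('pics/s4.png',cv2.resize(c['pixels'][200:290,290:390],None,fx=7,fy=7,interpolation=cv2.INTER_CUBIC))"
```

```text
t 5.35 pos [0.6018 0.1628 0.0347] F [-0.1  -0.37 -0.11] w 0.064
shift [0.0, -0.0001, -0.1153] turn [-0.0, -0.0, 0.0]
```

View pics/s4.png

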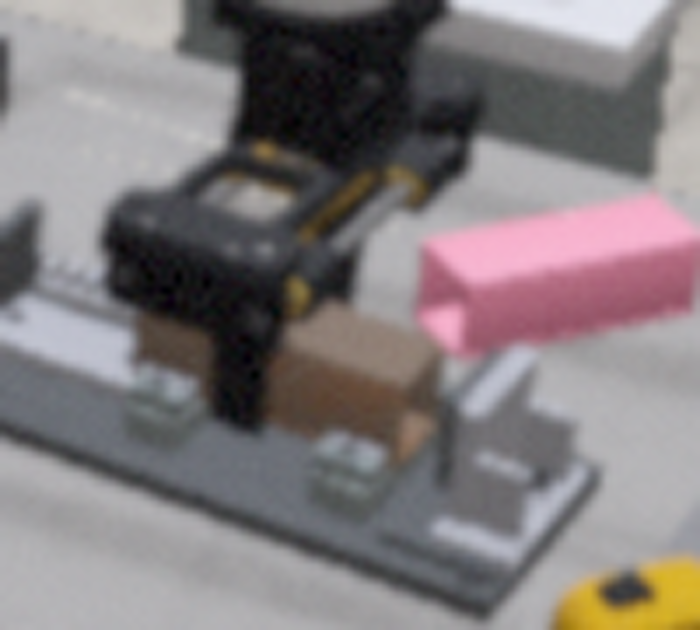

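Call:
step_arm([
  [[0, 0, -0.03], [0, 0, 0]],
  [[0, 0, -0.07], [0, 0, 0]],
  [[0, 0, -0.11], [0, 0, 0]],
  [[0, 0, -0.15], [0, 0, 0]],
  [[0, 0, -0.15], [0, 0, 0]],
])

```text
time: 5.9
ee_pos: [0.6041, 0.1641, 0.1907]
eef_rot: [0.725, 0.689, 0.004, 0.002]
ft_force: [0.3, 0.3, -1.0]
width: 0.0694
```

```bash
python3 -c "
from go import *
plan(fx(0,-.13,.18),-2.93);plan(fx(0,-.13,.18),177.07)
print(r.read_state()['joint_positions'].round(2))
c=snap('scene');cv2.imwrite('pics/s5.png',cv2.resize(c['pixels'][190:290,230:390],None,fx=5,fy=5,interpolation=cv2.INTER_CUBIC))"
```

```text
t 5.9 pos [0.6041 0.1641 0.1907] F [ 0.33  0.25 -1.04] w 0.0694
shift [-0.2075, -0.003, 0.0101] turn [0.004, -0.009, 1.571]
t 5.9 pos [0.6041 0.1641 0.1907] F [ 0.33  0.25 -1.04] w 0.0694
shift [-0.2075, -0.003, 0.0101] turn [0.009, 0.004, -1.571]
[ 0.23  0.45 -0.76  1.48  0.31  1.33 -0.6 ]
```

View pics/s5.png

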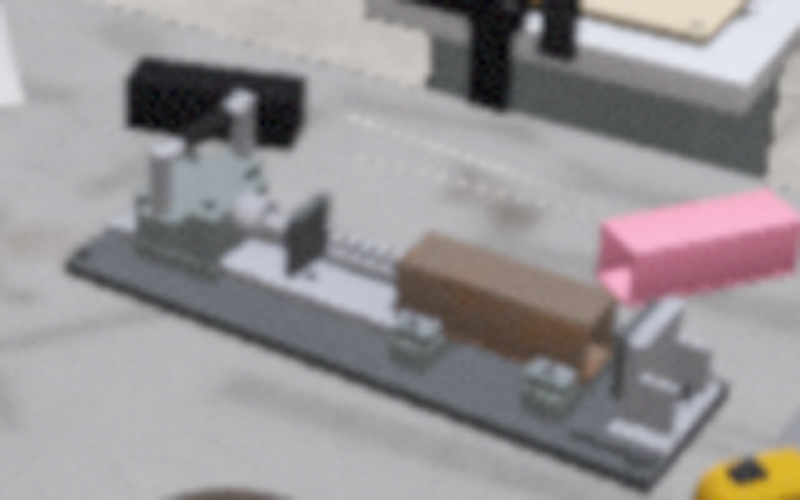

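Call:
step_arm([
  [[-0.2075, -0.003, 0.01], [0.004, -0.006, 1.571]],
  [[-0.2075, -0.003, 0.01], [0.004, -0.006, 1.571]],
  [[-0.2075, -0.003, 0.01], [0.004, -0.006, 1.571]],
  [[-0.2075, -0.003, 0.01], [0.004, -0.006, 1.571]],
  [[-0.2075, -0.003, 0.01], [0.004, -0.006, 1.571]],
])

```text
time: 6.45
ee_pos: [0.5883, -0.0523, 0.1755]
eef_rot: [0.93, 0.368, -0.002, 0.001]
ft_force: [-0.5, 0.3, 0.5]
width: 0.0698
```

```bash
python3 -c "
from go import *
plan(fx(0,-.13,.18),-2.93)
print(r.read_state()['joint_positions'].round(2))"
```

```text
t 6.45 pos [ 0.5883 -0.0523  0.1755] F [-0.47  0.27  0.53] w 0.0698
shift [0.0081, -0.0052, -0.0046] turn [0.002, 0.005, 0.805]
[ 0.47  0.34 -0.57  1.59  0.2   1.27 -0.95]
```

Call:
step_arm([
  [[0.008, -0.005, -0.005], [0.002, 0.005, 0.805]],
  [[0.008, -0.005, -0.005], [0.002, 0.005, 0.805]],
  [[0.008, -0.005, -0.005], [0.002, 0.005, 0.805]],
  [[0.008, -0.005, -0.005], [0.002, 0.005, 0.805]],
  [[0.008, -0.005, -0.005], [0.002, 0.005, 0.805]],
])

```text
time: 6.95
ee_pos: [0.5901, -0.0433, 0.1791]
eef_rot: [1.0, 0.007, -0.001, -0.0]
ft_force: [0.2, 0.2, 0.0]
width: 0.0694
```

Call:
step_arm([
  [[0, 0, 0], [0, 0, 0.05]],
])

```text
time: 7.05
ee_pos: [0.5896, -0.0434, 0.178]
eef_rot: [1.0, -0.021, -0.002, -0.0]
ft_force: [0.3, 0.6, -0.9]
width: 0.0695
```

```bash
python3 -c "
from go import *
plan(fx(0,-.130,.081),-2.93)
print(r.read_state()['joint_positions'].round(2))
for n in('scene','top'):
  c=snap(n);cv2.imwrite('pics/b_%s.png'%n,cv2.resize(c['pixels'][155:285,220:350],None,fx=4.5,fy=4.5,interpolation=cv2.INTER_CUBIC))"
```

```text
t 7.05 pos [ 0.5896 -0.0434  0.178 ] F [ 0.34  0.65 -0.87] w 0.0695
shift [0.0014, -0.0004, 0.0969] turn [-0.0, 0.003, 0.009]
[ 0.38  0.33 -0.46  1.59  0.15  1.26 -1.73]
```

View pics/b_scene.png

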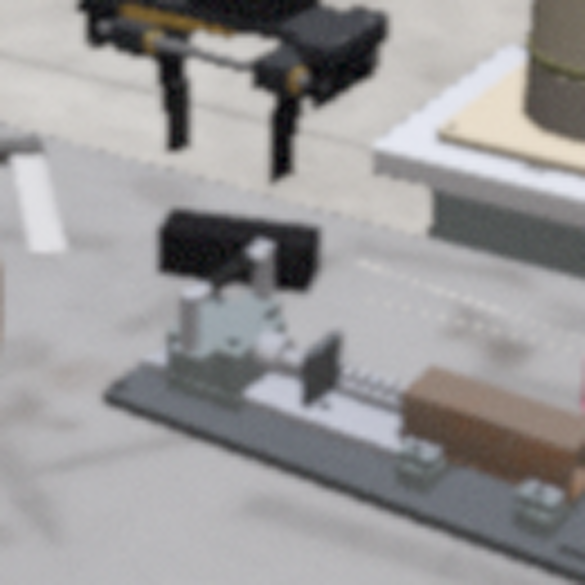

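View pics/b_top.png

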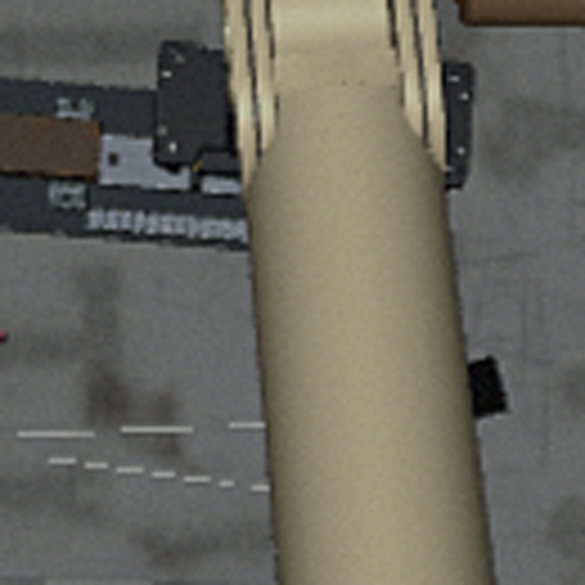

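Call:
step_arm([
  [[0.0014, 0, 0.04], [0, 0.003, 0.009]],
  [[0.0014, 0, 0.08], [0, 0.003, 0.009]],
  [[0.0014, 0, 0.098], [0, 0.003, 0.009]],
  [[0.0014, 0, 0.1], [0, 0.003, 0.009]],
])

```text
time: 7.55
ee_pos: [0.5882, -0.0434, 0.0744]
eef_rot: [1.0, -0.022, -0.003, -0.0]
ft_force: [-1.0, 0.5, 1.1]
width: 0.0697
```

```bash
python3 -c "
from go import *
plan(fx(0,-.130,.078),-2.93)
for n in('scene',):
  c=snap(n);cv2.imwrite('pics/b2_%s.png'%n,cv2.resize(c['pixels'][185:255,230:310],None,fx=8,fy=8,interpolation=cv2.INTER_CUBIC))"
```

```text
t 7.55 pos [ 0.5882 -0.0434  0.0744] F [-1.04  0.46  1.07] w 0.0697
shift [0.0024, -0.0005, -0.0036] turn [-0.001, 0.006, 0.007]
```

View pics/b2_scene.png

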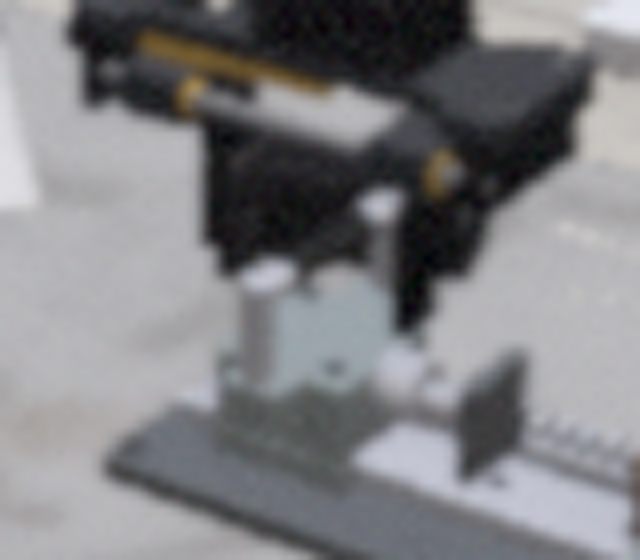

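Call:
step_arm([
  [[0.002, 0, -0.004], [0, 0.005, 0.007]],
  [[0.002, 0, -0.004], [0, 0.005, 0.007]],
  [[0.002, 0, -0.004], [0, 0.005, 0.007]],
  [[0.002, 0, -0.004], [0, 0.005, 0.007]],
  [[0.002, 0, -0.004], [0, 0.005, 0.007]],
], hand=1, grip_force=10)

```text
time: 8.1
ee_pos: [0.5915, -0.0435, 0.0805]
eef_rot: [1.0, -0.026, 0.001, -0.0]
ft_force: [-0.6, -0.3, -0.3]
width: 0.0375
```

Call:
step_arm([
  [[0, 0, 0], [0, 0, 0]],
  [[0, 0, 0], [0, 0, 0]],
  [[0, 0, 0], [0, 0, 0]],
  [[0, 0, 0], [0, 0, 0]],
])

```text
time: 8.5
ee_pos: [0.5916, -0.0432, 0.0806]
eef_rot: [1.0, -0.026, 0.001, -0.0]
ft_force: [0.7, 0.7, 0.0]
width: 0.0133
```

Call:
step_arm([
  [[0, 0, 0], [0, 0, 0]],
  [[0, 0, 0], [0, 0, 0]],
], grip_force=45)

```text
time: 8.7
ee_pos: [0.5916, -0.0432, 0.0806]
eef_rot: [1.0, -0.026, 0.001, -0.0]
ft_force: [0.3, 0.7, 0.7]
width: 0.0129
```

Call:
step_arm([
  [[0, 0, -0.004], [0, 0, 0]],
  [[0, 0, -0.008], [0, 0, 0]],
  [[0, 0, -0.012], [0, 0, 0]],
  [[0, 0, -0.013], [0, 0, 0]],
  [[0, 0, -0.013], [0, 0, 0]],
])

```text
time: 9.2
ee_pos: [0.5915, -0.0432, 0.0927]
eef_rot: [1.0, -0.026, 0.001, -0.001]
ft_force: [5.8, 0.5, -11.3]
width: 0.0124
```

```bash
python3 -c "
from go import *
plan(fx(0,-.10,.0925),-2.93)
for n in('scene',):
  c=snap(n);cv2.imwrite('pics/b3_%s.png'%n,cv2.resize(c['pixels'][185:255,230:310],None,fx=8,fy=8,interpolation=cv2.INTER_CUBIC))"
```

```text
t 9.2 pos [ 0.5915 -0.0432  0.0927] F [  5.83   0.47 -11.34] w 0.0124
shift [-0.0008, -0.0302, 0.0003] turn [-0.001, -0.001, -0.0]
```

View pics/b3_scene.png

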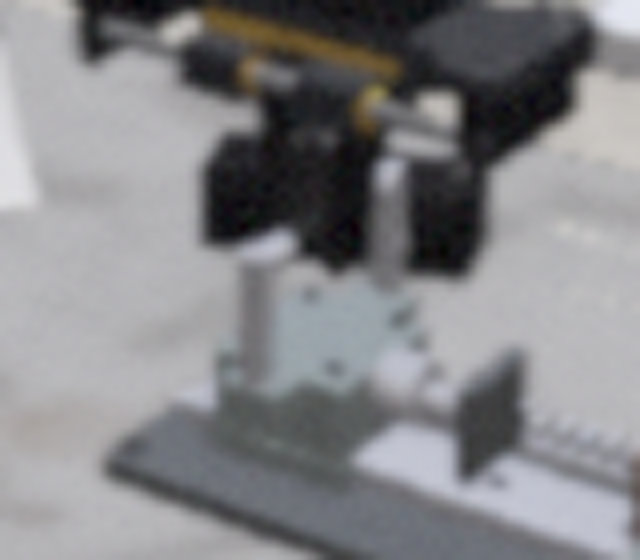

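Call:
step_arm([
  [[0, -0.008, 0], [0, 0, 0]],
  [[0, -0.018, 0], [0, 0, 0]],
  [[0, -0.028, 0], [0, 0, 0]],
  [[0, -0.038, 0], [0, 0, 0]],
  [[0, -0.048, 0], [0, 0, 0]],
])

```text
time: 9.75
ee_pos: [0.5937, -0.0006, 0.0914]
eef_rot: [1.0, -0.028, 0.0, 0.002]
ft_force: [5.6, -14.2, -11.9]
width: 0.0127
```

```bash
cat > st.py <<'E'
from go import *
import sys
s=r.read_state(); d=s["ee_pos"][:2]-F
print("t",round(s["time"],2),"fix xy",(1000*np.array([d@[np.cos(YAW),np.sin(YAW)],d@[-np.sin(YAW),np.cos(YAW)]])).round(1),"z",s["ee_pos"][2].round(4),"F",s["ft_force"].round(1),"w",s["width"].round(4))
if len(sys.argv)>1:
  n=sys.argv[1]
  c=snap('scene');cv2.imwrite(f'pics/{n}_s.png',cv2.resize(c['pixels'][190:290,240:390],None,fx=5,fy=5,interpolation=cv2.INTER_CUBIC))
E
python3 st.py m1
```

```text
Traceback (most recent call last):
  File "st.py", line 4, in <module>
    print("t",round(s["time"],2),"fix xy",(1000*np.array([d@[np.cos(YAW),np.sin(YAW)],d@[-np.sin(YAW),np.cos(YAW)]])).round(1),"z",s["ee_pos"][2].round(4),"F",s["ft_force"].round(1),"w",s["width"].round(4))
                                                                                                                                                                                          ^^^^^^^^^^^^^^^^
AttributeError: 'float' object has no attribute 'round'
```

```bash
sed -i 's/s\["width"\].round(4)/round(float(s["width"]),4)/; s/s\["ee_pos"\]\[2\].round(4)/round(float(s["ee_pos"][2]),4)/' st.py
python3 st.py m1
```

```text
t 9.75 fix xy [  0.9 -87.5] z 0.0914 F [  5.6 -14.2 -11.9] w 0.0127
```

View pics/m1_s.png

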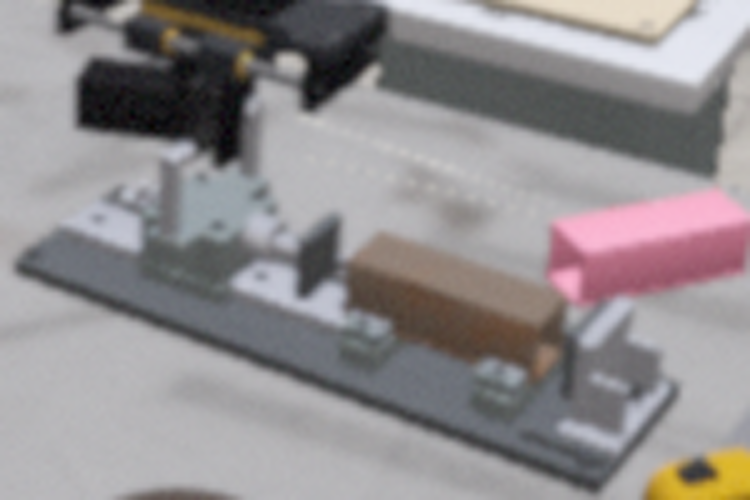

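Call:
step_arm([
  [[0, -0.008, -0.002], [0, 0, 0]],
  [[0, -0.016, -0.002], [0, 0, 0]],
  [[0, -0.024, -0.002], [0, 0, 0]],
  [[0, -0.03, -0.002], [0, 0, 0]],
  [[0, -0.03, -0.002], [0, 0, 0]],
])

```text
time: 10.3
ee_pos: [0.5953, 0.0287, 0.0921]
eef_rot: [1.0, -0.028, -0.0, 0.003]
ft_force: [5.1, -7.4, -11.6]
width: 0.0125
```

```bash
python3 st.py m2
```

```text
t 10.3 fix xy [  1.  -58.2] z 0.0921 F [  5.1  -7.4 -11.6] w 0.0125
```

View pics/m2_s.png

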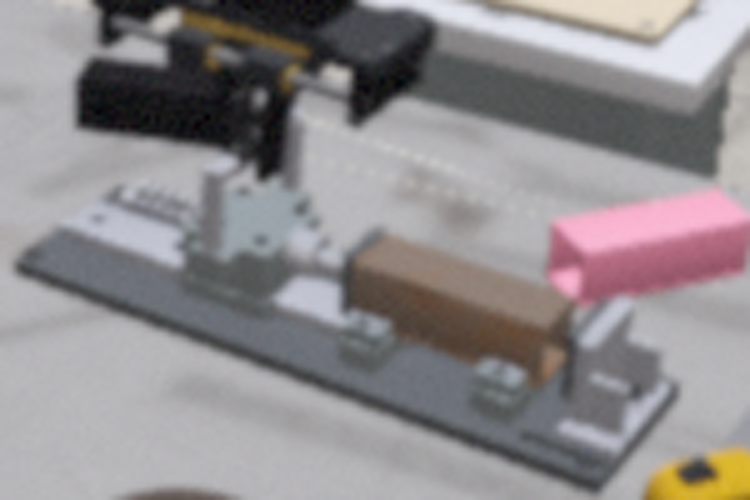

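Call:
step_arm([
  [[0, -0.003, -0.001], [0, 0, 0]],
  [[0, -0.006, -0.001], [0, 0, 0]],
  [[0, -0.008, -0.001], [0, 0, 0]],
  [[0, -0.008, -0.001], [0, 0, 0]],
])

```text
time: 10.75
ee_pos: [0.5955, 0.0325, 0.0917]
eef_rot: [1.0, -0.03, -0.001, 0.005]
ft_force: [5.4, -10.0, -11.6]
width: 0.0127
```

```bash
python3 st.py m3
```

```text
t 10.75 fix xy [  1.  -54.4] z 0.0917 F [  5.4 -10.  -11.6] w 0.0127
```

View pics/m3_s.png

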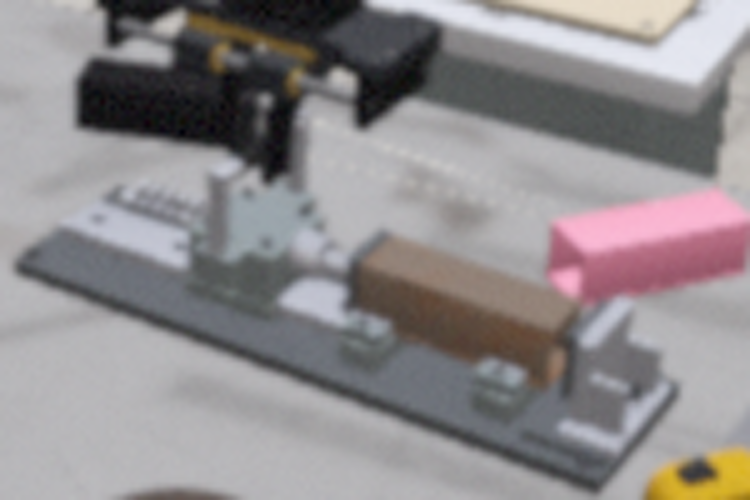

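Call:
step_arm([
  [[0, -0.004, -0.003], [0, 0, 0]],
  [[0, -0.007, -0.003], [0, 0, 0]],
  [[0, -0.009, -0.003], [0, 0, 0]],
  [[0, -0.009, -0.003], [0, 0, 0]],
])

```text
time: 11.2
ee_pos: [0.5957, 0.0372, 0.0931]
eef_rot: [0.999, -0.031, -0.002, 0.008]
ft_force: [4.1, -10.2, -10.5]
width: 0.0125
```

```bash
python3 st.py m4
```

```text
t 11.2 fix xy [  1.  -49.7] z 0.0931 F [  4.1 -10.2 -10.5] w 0.0125
```

View pics/m4_s.png

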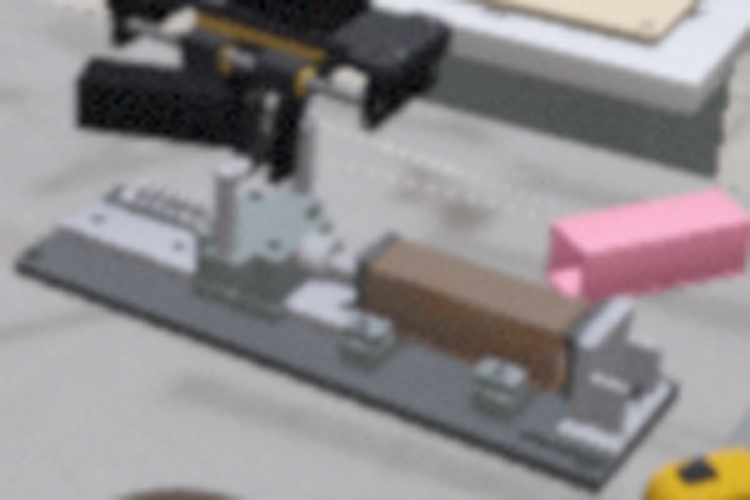

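Call:
step_arm([
  [[0, -0.004, -0.001], [0, 0, 0]],
  [[0, -0.007, -0.001], [0, 0, 0]],
  [[0, -0.008, -0.001], [0, 0, 0]],
  [[0, -0.008, -0.001], [0, 0, 0]],
])

```text
time: 11.65
ee_pos: [0.5959, 0.0408, 0.0924]
eef_rot: [0.999, -0.033, -0.002, 0.01]
ft_force: [4.2, -10.5, -12.4]
width: 0.0126
```

```bash
python3 st.py m5; python3 -c "
from go import *
plan(r.read_state()['ee_pos'],-2.93)"
```

```text
t 11.65 fix xy [  1.  -46.1] z 0.0924 F [  4.2 -10.5 -12.4] w 0.0126
t 11.7 pos [0.5959 0.0408 0.0925] F [  3.05  -9.78 -11.02] w 0.0129
shift [0.0, 0.0, 0.0] turn [0.02, 0.004, -0.014]
```

View pics/m5_s.png

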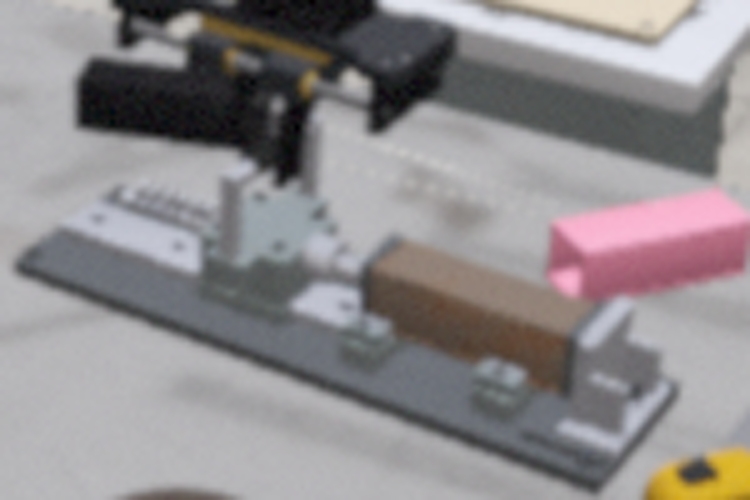

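Call:
step_arm([
  [[0, -0.003, -0.001], [0.01, 0.004, -0.01]],
  [[0, -0.006, -0.001], [0.02, 0.004, -0.014]],
  [[0, -0.008, -0.001], [0.02, 0.004, -0.014]],
  [[0, -0.008, -0.001], [0.02, 0.004, -0.014]],
])

```text
time: 12.1
ee_pos: [0.5961, 0.0438, 0.0917]
eef_rot: [1.0, -0.028, -0.001, 0.003]
ft_force: [4.4, -12.0, -11.2]
width: 0.0125
```

```bash
python3 st.py m6; python3 -c "
from go import *
plan(r.read_state()['ee_pos'],-2.93)"
```

```text
t 12.1 fix xy [  1.  -43.1] z 0.0917 F [  4.4 -12.  -11.2] w 0.0125
t 12.15 pos [0.5961 0.0438 0.0918] F [  4.27 -11.21 -11.49] w 0.0125
shift [0.0, 0.0, 0.0] turn [0.005, 0.002, -0.004]
```

View pics/m6_s.png

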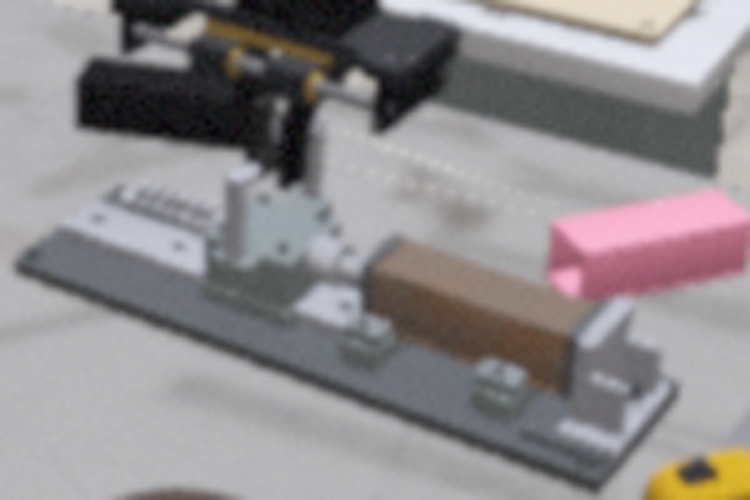

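Call:
step_arm([
  [[0, -0.004, -0.001], [0.005, 0.002, -0.004]],
  [[0, -0.006, -0.001], [0.005, 0.002, -0.004]],
  [[0, -0.0075, -0.001], [0.005, 0.002, -0.004]],
  [[0, -0.0075, -0.001], [0.005, 0.002, -0.004]],
])

```text
time: 12.55
ee_pos: [0.5962, 0.0459, 0.0911]
eef_rot: [1.0, -0.028, -0.001, 0.003]
ft_force: [4.2, -12.1, -11.0]
width: 0.0129
```

```bash
python3 st.py m7; python3 -c "
from go import *
plan(r.read_state()['ee_pos'],-2.93)"
```

```text
t 12.55 fix xy [  1. -41.] z 0.0911 F [  4.2 -12.1 -11. ] w 0.0129
t 12.6 pos [0.5962 0.0459 0.0911] F [  3.73 -11.73 -11.05] w 0.0128
shift [0.0, 0.0, 0.0] turn [0.006, 0.002, -0.004]
```

View pics/m7_s.png

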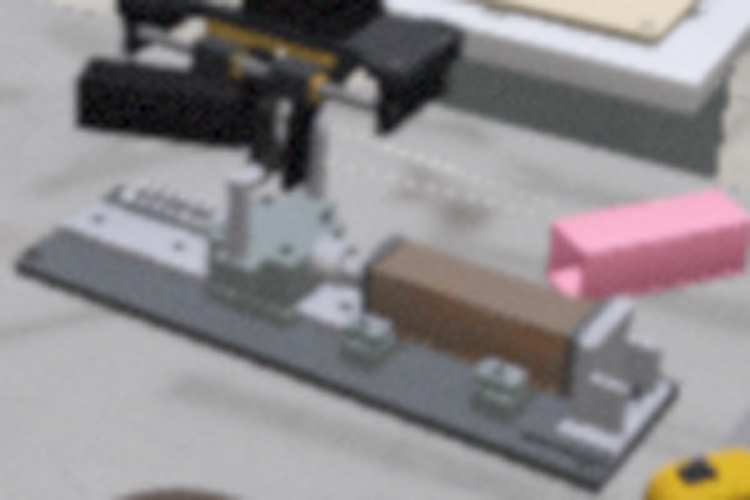

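Call:
step_arm([
  [[0, -0.004, -0.003], [0.005, 0.002, -0.004]],
  [[0, -0.0055, -0.003], [0.005, 0.002, -0.004]],
  [[0, -0.0055, -0.003], [0.005, 0.002, -0.004]],
])

```text
time: 12.9
ee_pos: [0.5963, 0.0463, 0.0926]
eef_rot: [1.0, -0.028, -0.001, 0.003]
ft_force: [3.5, -12.1, -11.6]
width: 0.0129
```

```bash
python3 st.py
```

```text
t 12.9 fix xy [  1.  -40.6] z 0.0926 F [  3.5 -12.1 -11.6] w 0.0129
```

Call:
step_arm([
  [[0, -0.0045, 0], [0, 0, 0]],
  [[0, -0.0045, 0.003], [0, 0, 0]],
  [[0, -0.0045, 0.005], [0, 0, 0]],
  [[0, -0.0045, 0.005], [0, 0, 0]],
])

```text
time: 13.3
ee_pos: [0.5962, 0.0462, 0.086]
eef_rot: [1.0, -0.029, -0.001, 0.005]
ft_force: [3.6, -10.1, -10.0]
width: 0.0127
```

```bash
python3 st.py
```

```text
t 13.3 fix xy [  1.  -40.7] z 0.086 F [  3.6 -10.1 -10. ] w 0.0127
```

Call:
step_arm([
  [[0, -0.0035, 0], [0, 0, 0]],
  [[0, -0.0035, 0.003], [0, 0, 0]],
  [[0, -0.0035, 0.004], [0, 0, 0]],
  [[0, -0.0035, 0.004], [0, 0, 0]],
])

```text
time: 13.7
ee_pos: [0.5962, 0.046, 0.0807]
eef_rot: [0.999, -0.031, -0.002, 0.007]
ft_force: [4.0, -8.6, -10.0]
width: 0.0125
```

```bash
python3 st.py d2
```

```text
t 13.7 fix xy [  1.  -40.9] z 0.0807 F [  4.   -8.6 -10. ] w 0.0125
```

View pics/d2_s.png

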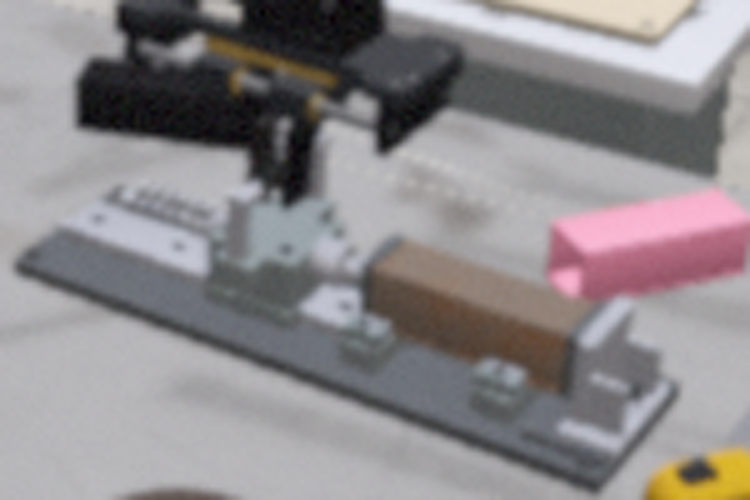

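Call:
step_arm([
  [[0, -0.002, 0.001], [0, 0, 0]],
  [[0, -0.002, 0.003], [0, 0, 0]],
  [[0, -0.002, 0.003], [0, 0, 0]],
  [[0, -0.002, 0.003], [0, 0, 0]],
])

```text
time: 14.15
ee_pos: [0.5964, 0.046, 0.0803]
eef_rot: [0.999, -0.032, -0.002, 0.009]
ft_force: [-12.3, -6.9, 22.7]
width: 0.0124
```

```bash
python3 st.py
```

```text
t 14.15 fix xy [  1.2 -40.9] z 0.0803 F [-12.3  -6.9  22.7] w 0.0124
```

Call:
step_arm([
  [[0, 0, -0.0005], [0, 0, 0]],
  [[0, 0, -0.0005], [0, 0, 0]],
])

```text
time: 14.35
ee_pos: [0.5963, 0.0458, 0.0806]
eef_rot: [0.999, -0.032, -0.002, 0.009]
ft_force: [-1.8, -1.1, 1.0]
width: 0.0128
```

```bash
python3 st.py
```

```text
t 14.35 fix xy [  1.1 -41.1] z 0.0806 F [-1.8 -1.1  1. ] w 0.0128
```

Forces are near zero and the bar is at its lowest. I'm releasing and rising clear.

Call:
step_arm([
  [[0, 0, 0], [0, 0, 0]],
  [[0, 0, 0], [0, 0, 0]],
  [[0, 0, 0], [0, 0, 0]],
  [[0, 0, 0], [0, 0, 0]],
  [[0, 0, 0], [0, 0, 0]],
], hand=-0.3)

```text
time: 14.85
ee_pos: [0.5964, 0.0458, 0.0806]
eef_rot: [0.999, -0.032, -0.002, 0.009]
ft_force: [0.8, -0.2, -0.3]
width: 0.0452
```

Call:
step_arm([
  [[0, 0, -0.02], [0, 0, 0]],
  [[0, 0, -0.06], [0, 0, 0]],
  [[0, 0, -0.1], [0, 0, 0]],
  [[0, 0, -0.14], [0, 0, 0]],
  [[0, 0, -0.15], [0, 0, 0]],
])

```text
time: 15.35
ee_pos: [0.5988, 0.0491, 0.2357]
eef_rot: [0.999, -0.031, 0.002, 0.008]
ft_force: [0.9, 0.7, 0.1]
width: 0.0565
```

Call:
step_arm([
  [[-0.05, 0.05, 0], [0, 0, 0]],
  [[-0.09, 0.09, 0], [0, 0, 0]],
  [[-0.13, 0.13, 0], [0, 0, 0]],
  [[-0.16, 0.17, 0], [0, 0, 0]],
  [[-0.16, 0.21, 0], [0, 0, 0]],
])

```text
time: 15.85
ee_pos: [0.43, -0.1341, 0.2384]
eef_rot: [0.999, -0.031, 0.002, 0.009]
ft_force: [1.4, -1.5, -1.5]
width: 0.0566
```

```bash
python3 st.py e1; python3 -c "
from h import *
c=snap('top');np.save('top1.npy',c['pixels']);cv2.imwrite('pics/e1_t.png',cv2.resize(c['pixels'][155:285,170:350],None,fx=4.4,fy=4.4,interpolation=cv2.INTER_CUBIC))"
```

```text
t 15.85 fix xy [-155.8 -229.2] z 0.2384 F [ 1.4 -1.5 -1.5] w 0.0566
```

View pics/e1_s.png

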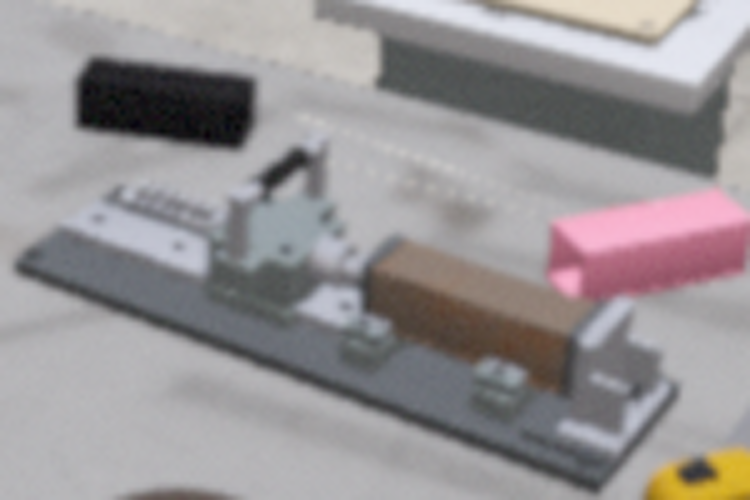

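View pics/e1_t.png

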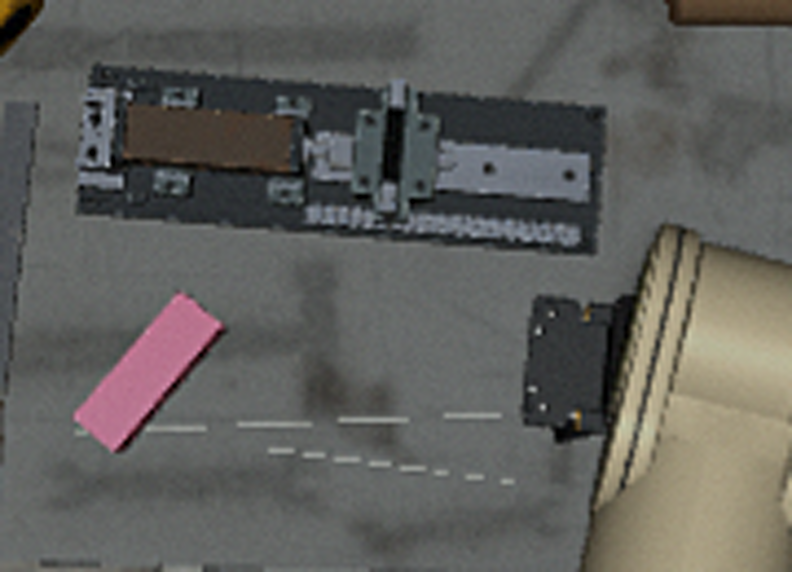

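Run:
```python
from go import *
for n in("top","scene"):
    c=snap(n); np.save(n+"1.npy",c["pixels"])
    im=cv2.resize(c["pixels"],None,fx=14,fy=14,interpolation=cv2.INTER_CUBIC)
    def d(p,col):
        u,v=proj(c,p); cv2.circle(im,(int((u+.5)*14),int((v+.5)*14)),4,col,1)
    for ts in (-.0411,):
        for x in(-.027,.027):
            d(fx(x,ts,.096),(0,255,0)); d(fx(x,ts,.104),(0,0,255))
        for x in(-.031,.031):
            for y in(-.03,.03): d(fx(x,ts+y,.06),(255,255,0))
        for x in (-.02,.02):
            for cc in(.005,): d(fx(x,ts+.08-cc,.0695),(255,0,255)) 
    u,v=proj(c,fx(0,-.03,.06)); u=int(u);v=int(v)
    cv2.imwrite(f"pics/z_{n}.png",im[(v-20)*14:(v+20)*14,(u-26)*14:(u+26)*14])
```

```text
(no output)
```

View pics/z_top.png

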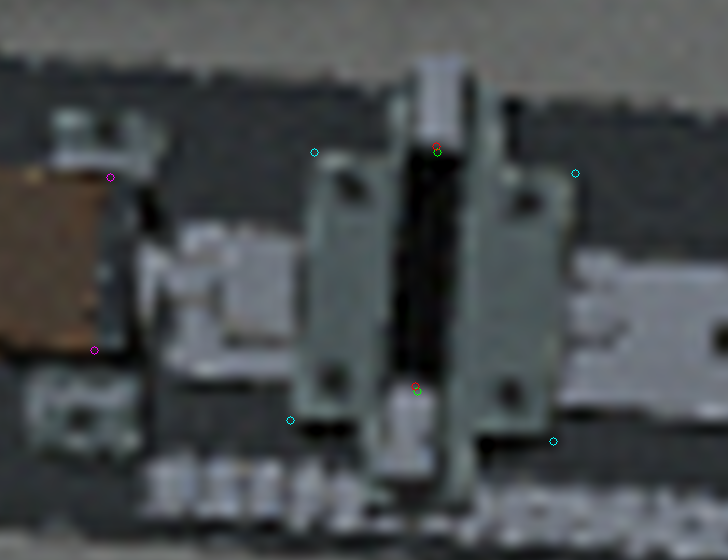

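View pics/z_scene.png

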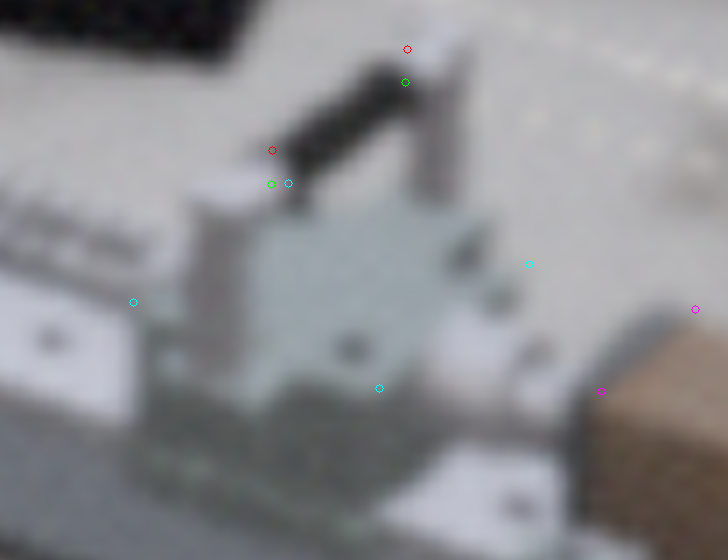

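Run:
```python
from go import *
ct=snap("top"); cs=snap("scene")
def org(c):
    u,v=proj(c,fx(0,-.03,.06)); return int(u)-26,int(v)-20
ot,os_=org(ct),org(cs)
def T(x,y): return x/14+ot[0]-.5+.5/14, y/14+ot[1]-.5+.5/14
def S(p):
    u,v=proj(cs,p); return (round((u+.5-os_[0])*14,0),round((v+.5-os_[1])*14,0))
for h in[(350,187),(525,202),(335,378),(510,392)]:
    print("hole",h,S(onz(ct,*T(*h),.06)))
# sleeve in top: measured ends
for nm,h in(("far",(437,150)),("near",(415,388))):
    for z in(.096,.104): print(nm,z,S(onz(ct,*T(*h),z)))
# dark sleeve in scene, subpixel
im=cv2.resize(cs["pixels"],None,fx=14,fy=14,interpolation=cv2.INTER_CUBIC)[os_[1]*14:(os_[1]+40)*14,os_[0]*14:(os_[0]+52)*14]
g=cv2.cvtColor(im,cv2.COLOR_BGR2GRAY)
m=((g<105)*255).astype(np.uint8); m[:60]=0;m[200:]=0;m[:,:270]=0;m[:,440:]=0
for x in range(300,400,15):
    ys=np.where(m[:,x])[0]; print(x,ys.min() if len(ys) else None,ys.max() if len(ys) else None,end="; ")
cv2.imwrite("pics/zz.png",cv2.convertScaleAbs(im,alpha=1.3))
```

```text
hole (350, 187) (np.float64(361.0), np.float64(360.0))
hole (525, 202) (np.float64(197.0), np.float64(302.0))
hole (335, 378) (np.float64(467.0), np.float64(271.0))
hole (510, 392) (np.float64(305.0), np.float64(217.0))
far 0.096 (np.float64(270.0), np.float64(186.0))
far 0.104 (np.float64(273.0), np.float64(148.0))
near 0.096 (np.float64(406.0), np.float64(85.0))
near 0.104 (np.float64(408.0), np.float64(49.0))
300 128 199; 315 116 179; 330 106 169; 345 97 157; 360 81 144; 375 70 131; 390 68 123;
```

View pics/zz.png

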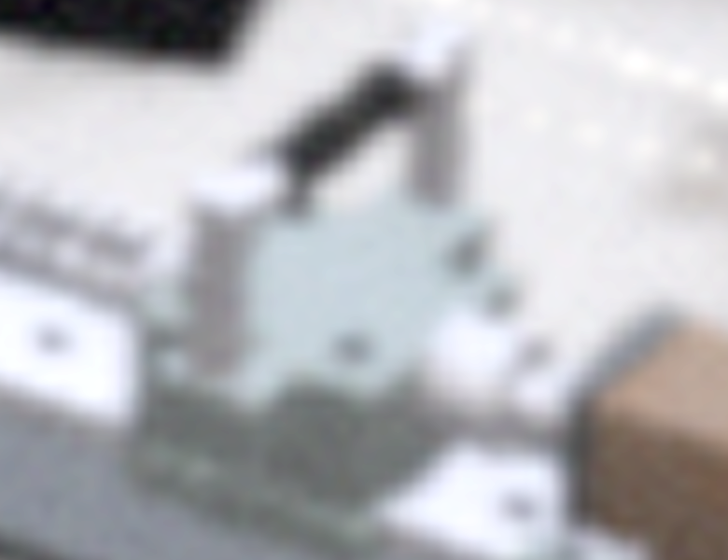

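Run:
```python
from go import *
ct=snap("top")
u,v=proj(ct,fx(0,-.03,.06)); ot=int(u)-26,int(v)-20
def Y(x,y,z):
    p=onz(ct,x/14+ot[0]-.5,y/14+ot[1]-.5,z)[:2]-F; return 1000*p@np.array([-np.sin(YAW),np.cos(YAW)])
print("bar",Y(437,150,.096),Y(415,388,.096))
print("tube end",Y(107,180,.068),Y(95,345,.068))
print("ts edges",Y(308,290,.06),Y(563,310,.06))
# tube ends subpixel via R-B along fixture y-mid row
s=ct["pixels"].astype(float); s=s[:,:,2]-s[:,:,0]
for x in(-12,-4,4,12):
    ys=np.arange(10,165,.5); pr=[]
    for y in ys:
        uu,vv=proj(ct,fx(x/1e3,y/1e3,.068)); pr.append(cv2.getRectSubPix(s.astype(np.float32),(1,1),(uu,vv))[0,0])
    pr=np.array(pr); h=np.percentile(pr,80)/2; i=np.where(pr>h)[0]; print(x,ys[i[0]],ys[i[-1]])
```

```text
bar -40.94983902943638 -40.57473800419666
tube end 34.67861393729781 34.00040799102728
ts edges -12.457985047796093 -70.80513174571178
-12 35.5 154.5
-4 36.0 155.0
4 36.0 154.0
12 35.0 154.0
```

Run:
```python
from go import *
c=snap("top")
im0=cv2.cvtColor(cv2.imread("pics/top0.png"),cv2.COLOR_BGR2GRAY).astype(np.float32)
im1=cv2.cvtColor(np.load("top1.npy"),cv2.COLOR_BGR2GRAY).astype(np.float32)
def prof(im,ys,z,xs):
    return np.array([np.mean([cv2.getRectSubPix(im,(1,1),proj(c,fx(x/1e3,y/1e3,z)))[0,0] for x in xs]) for y in ys])
ys=np.arange(-75,-30,1.5); p=prof(im0,ys,.0695,range(-12,13,3)); print("init pad"); print([(float(y),int(v)) for y,v in zip(ys,p)])
for nm,im,a,b in(("bar0",im0,-145,-115),("bar1",im1,-56,-26)):
    ys=np.arange(a,b,.5); p=prof(im,ys,.096,range(-15,16,3)); m=np.median(p); h=(p.min()+np.percentile(p,75))/2; i=np.where(p<h)[0]; print(nm,ys[i[0]],ys[i[-1]],"mid",(ys[i[0]]+ys[i[-1]])/2)
```

```text
init pad
[(-75.0, 106), (-73.5, 106), (-72.0, 107), (-70.5, 109), (-69.0, 112), (-67.5, 115), (-66.0, 116), (-64.5, 114), (-63.0, 110), (-61.5, 106), (-60.0, 96), (-58.5, 77), (-57.0, 60), (-55.5, 50), (-54.0, 45), (-52.5, 44), (-51.0, 53), (-49.5, 68), (-48.0, 89), (-46.5, 107), (-45.0, 115), (-43.5, 119), (-42.0, 120), (-40.5, 119), (-39.0, 117), (-37.5, 116), (-36.0, 115), (-34.5, 115), (-33.0, 114), (-31.5, 117)]
bar0 -136.0 -123.0 mid -129.5
bar1 -47.0 -33.5 mid -40.25
```

The pad is pressed in about 5 mm (roughly 5.6 N). The catch is in, the tube is against the stop and the robot is clear, so I'm handing in.

```bash
python3 -c "
from bench import r
print(r.close_job())"
```

```text
the job is handed in; nothing more can be done
None
```

The tube is clamped in the jig and the job is handed in, at about 16 s of robot time. I laid the brown tube in the saddles and let go. I then lifted the release bar about 11–12 mm, slid the tailstock about 89 mm until the pad held the tube against the end stop, lowered the bar into a notch and let go.

**Checks that agreed:**
- **Tube:** the last pictures show it in both saddles and against the stop.
- **Pad:** by the top view it is pressed in about 5 mm, or roughly 5.6 N. A cruder first reading gave about 4.2 mm, or 5.1 N. Both are inside the 3–18 mm range but near its lower end.
- **Catch:** the bar went back down to the height it had at the start (gripper height 80.6 mm both times), with no sign of standing on a tooth. A check across both camera views also put the bar down, not the 8 mm higher it would stand on a tooth.
- **Left alone:** the black and pink tubes, the file and the try square were never touched. I did not measure the file and square again afterwards.

**Checks that disagreed or stood out:**
- The two cameras differed by 1–2 pixels, up to about 4 mm. I relied on the top view, which agreed with the robot.
- While lowering the bar I pressed it onto its bottom position with about 23 N for a moment. I eased that off before letting go.

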